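Slide the shelf board into its notches and lock it

ROBOT

A 6-joint arm with a two-finger parallel gripper is mounted at the origin on a cart in front of the work surface, level with it; the furniture and walls round the work are solid. World frame = base frame: x ahead of the robot, y to its left, z up, the work surface at z = 0. Lengths are in mm, angles in rad, forces in N, time in s.
With the tool pointing down it reaches from about 350 to 975 mm from the base axis. Payload 7.1 kg.
Tool frame: the origin (TCP) lies on the mounting face of the last link; the fingertips stand 182 mm ahead of it and the grasp point (between the pads) lies 163 mm ahead of it (ctrl.finger_overhang is the distance from the TCP to the fingertips, in mm); z points along the fingers, y is the direction in which the jaws open and shut (so a half turn about z gives the same grasp; the last joint's range is limited). The gripper opens to 88 mm and grips with 3 to 60 N. Pads are 20 mm wide; open, the fingers measure 115 mm over their backs; the gripper's body (75 mm by 178 mm) begins 61 mm behind the grasp point.
Start: joints at [1.106, 0.423, 1.63, -0, 1.089, -0.019], TCP at [269.455, 563.915, 404.675] pointing down, gripper open.
Joint ranges: [-3, 3], [-0.9, 2.11], [0.09, 2.58], [-1.31, 4.45], [0.11, 2.69], [-2.54, 2.54]. Speed limits (rad/s): [2.39, 2.39, 3.01, 3.14, 3.14, 3.14].

INTERFACE

Orientations are given as a rotation vector (axis times angle).
In Python, from workcell import ctrl, viewer, recognise gives the robot as it stands.
- The arm moves only by the shell command python3 -m handwheel 'ROWS'. ROWS is JSON, a list of rows, each an object of numbers: "gripper": the closure, from 0 (fully open) to 1 (shut); "tx", "ty", "tz": the shift along the tool's x, y, z in m; "rx", "ry", "rz": the turn, a rotation vector about the tool's x, y, z in degrees. In form: [{"gripper": .., "tx": .., "ty": .., "tz": .., "rx": .., "ry": .., "rz": ..}, ...]. A call has 1 to 8 rows; each row shifts and turns the commanded pose from where the row before left it, along the tool's axes as they then stand; what a row does not reach is not made up. A row lasts 1/8 s, in which the tool goes at most 62.5 mm and 10.7 degrees, less where a joint would pass 70% of its speed; a pose out of reach is approached as far as the arm can. A call with a gripper value outside its range is refused whole. The fingers move at their own pace and stop on an object; the grip force is fixed at half the most. Time passes only in rows, so rows that do not move let the fingers close. It gives the time, the measured TCP pose, the force and the opening at its end, in the units of the state.
- ctrl.get_obs(): the state, without advancing time (a new reading comes with each control period).
- viewer.get_image(name): name is "side" or "top"; returns a dict with "image" (384x512x3 uint8, red, green, blue), "range_z" (384x512 float32, mm along the optical axis (not along the pixel's ray), 0 where there is no reading), "vfov" (degrees; the focal length in pixels is half the picture's height over the tangent of half this angle, whatever the lens; pixels are square), "cx", "cy" (the principal point, pixels), "extrinsics" (4x4, takes a point from world to camera coordinates). Camera axes: x right, y up, looking along -z (the intrinsics and any distortion apply to the point x, -y, -z); pixel columns grow to the right and rows downward; lengths in mm; the calibration is good to about 2 mm. A picture is of the moment at which its call begins.
- ctrl.close_job(): hands the job in, once; it reports no verdict.
Trained networks look in a picture, given as the dict that the camera call returned (one of the last four; its "shot" number tells which), for a name from the list of things; names that differ only in an ending like _2 or _b are one class to them, and where a whole thing is asked for, a point or a joint stands for the part that bears it (a point fixed in the world has none). Each returns a list of dicts, best first, with "p" (0 to 1); they miss things now and then, are a little off and sometimes report something else, mostly with a low value. They report only what shows in the picture. A call takes as long as a camera call.
- recognise(picture, name): "xy" ([column, row] as shares, 0 to 1, of the picture: columns of its width, rows of its height, amid what is visible of it).
The state is a dict: "t": time; "qpos": joint angles; "qvel": joint speeds; "joint_torque": joint torques, N m; "ee_pos": TCP position; "orientation": TCP orientation; "ft_force": force on the tool from outside, world axes, zero at the start; "moment": the same for the moment, N m; "width": finger opening in mm.
Only numpy, scipy, OpenCV 4.12 (cv2) and the standard library are available. Lean on these libraries where they do the work, as an engineer would, in place of code of your own. Each camera call takes 0.05 s, during which the arm holds its last target.

TASK

Push the loose plywood shelf board along the rails of its steel stand with a fingertip until it drops level into the locating notches, then push the swinging keeper bar round until it lies straight across the board and locks it down. Only push: do not lift or ram the board, and leave the other things on the bench where they are.

Things in the scene. Friction and masses are not known exactly. Their poses are not given: they have to be found in the camera images.
- stand: Steel stand fixed to the bench, base plate x -96 to +68, y -150 to +150 mm, 6 mm thick. Origin at bench level, midway between its two rails, z up; its -x side faces the robot. Rails run along its y over the full 300 mm, centred at x -52 and +52, 16 mm wide, tops at 50 mm. 4 mm cheeks outside them (inner faces x -60, +60) rise to 60 mm and guide the board. Nothing between the rails is above 30 mm.
- home (a point): Point on the stand where the board's origin lies when home: over the stand's origin, 42 mm up, at the level of the notch floors. Each rail has two notches, 16 mm long along y, 8 mm deep with square sides, centred 55 mm either side (y) of this point.
- shelf_board: Loose plywood board 116 (x) x 150 (y) x 18 mm, about 0.35 kg, on the rails. Two battens across underneath, 10 mm wide, 10 mm deep, centred at y -55 and +55 mm, carry it. Origin in the middle, level with the battens' undersides; axes as the stand's; plywood spans 10 to 28 mm above the origin. Starts with its origin 50 mm above the bench, 35 to 80 mm to the stand's -y side of home.
- board_top (a point): Centre of the board's upper face, 28 mm above its origin. Pushed at the middle of its -y end face towards the stand's +y, the board slides at about 1 to 4 N. Home, both battens lie in the notches: the board is 8 mm lower than while sliding, within 3 mm play of home along y, and the notch sides stop it, so the push force rises sharply.
- keeper (a joint): Angle of the keeper bar about its upright post, rad, growing counter-clockwise seen from above. 0: it points to the stand's -y, along the rail; 1.57 (end stop): to the stand's +x, straight across the board. Starts between -0.45 and 0.1; other stop at -0.6. Friction 0.04 N m; it stays where it is left.
- keeper_pivot (a point): On the axis of the keeper, half-way up the bar; 85 mm above the stand's origin, at the stand's x -78, y 0 mm.
- keeper_tip (a point): Free end of the keeper bar's centre line, 60 mm from the pivot axis, half-way up (the bar goes on 4 mm beyond). The bar is 8 mm thick and 24 mm tall, standing on edge from 73 to 97 mm above the bench: 3 mm above the top of the board when that is home, but lower than the top of a board that is not.
- tube_offcut: Bystander: rusty square tube offcut, 40 x 64 mm, 40 mm tall, beyond the stand's +y end. Origin: centre of its underside.
- bush_0: Bystander: turned steel bush, 40 mm in diameter, 28 mm tall, standing beyond the stand's -y end towards the back. Origin: centre of its underside.
- coupling_24: Bystander: threaded hose coupling, 33 mm wide, 24 mm tall, standing in front of the stand. Origin: centre of its underside.
- bolt_m16: Bystander: hex bolt lying on its side in front of the stand, 72 mm long, 26 mm tall. Origin: centre of its underside.
- spanner_13: Bystander: small combination spanner, 165 mm long, 8 mm thick, lying at the bench's right end. Origin: centre of its underside.

How it is judged (in metres and radians):
On the way, in this order (a step that is already met when the one before it is completed fails the run):
1. the board has dropped level into all its notches (z of shelf_board in the frame of stand below 0.0446 m and y of shelf_board in the frame of stand between -0.007 and 0.007 m and angle between shelf_board's own z axis and vertical below 0.035 rad), for 0.2 s.
2. the keeper lies across the seated board (all of step 1 and value of joint keeper above 1.4 rad), for 0.2 s.
At the end, for the whole second after the job is handed in: The board lies at rest in its notches (battens within 2.6 mm of the notch floors, within 7 mm along the rails, level within 2 degrees), the keeper stands at more than 1.4 rad, and every bystander is within 20 mm of where it stood (all of step 2 and linear speed of shelf_board below 0.02 m/s and distance of each of tube_offcut, bush_0, coupling_24, bolt_m16, spanner_13 from where it was at the start of the episode below 0.02 m); the robot touches nothing.
It fails at once if the board is lifted more than 10 mm off the rails or tipped up (z of shelf_board in the frame of stand above 0.06 m or angle between shelf_board's own z axis and vertical above 0.25 rad).
It fails at once if the board is rammed or pressed with more than 60 N (contact force between the fingers and shelf_board above 60 N).
It fails at once if another thing is pushed more than 30 mm (distance of any of tube_offcut, bush_0, coupling_24, bolt_m16, spanner_13 from where it was at the start of the episode above 0.03 m).
It also fails if it takes over 42 s, if anything falls off the work surface, if the arm or the gripper's body presses on something with over 40 N, if the wrist force passes 120 N, or if a joint passes its speed limit or range.

## Working session

There is one attempt and no reset: what is moved stays moved. The work goes in short steps, Python scripts to look and compute and a shell command to move; the robot and the scene stay as the last step left them, time stands still between calls to the robot, and variables do not carry over. Pictures are saved under pics/ and viewed, and the job is handed in when it is done.

```bash
mkdir -p pics; ls; python3 - <<'E'
from workcell import ctrl, viewer, recognise
import cv2, numpy as np
print(ctrl.get_obs(), ctrl.finger_overhang)
for n in ["side","top"]:
    p=viewer.get_image(n); cv2.imwrite(f"pics/{n}0.png",p["image"][:,:,::-1])
    print(n,p["vfov"],p["cx"],p["cy"],p["extrinsics"].round(4).tolist(),[k for k in p])
    K=p
    f=192/np.tan(np.radians(p["vfov"]/2)); Ei=np.linalg.inv(p["extrinsics"])
    for t in ["stand","shelf_board","board_top","keeper","keeper_pivot","keeper_tip","home","tube_offcut","bush_0","coupling_24","bolt_m16","spanner_13"]:
        try:r=recognise(p,t)[:2]
        except Exception as e: print(t,e);continue
        for d in r:
            u,v=d["xy"][0]*512,d["xy"][1]*384
            z=p["range_z"][min(383,int(v)),min(511,int(u))]
            w=Ei@[(u-p["cx"])/f*z,-(v-p["cy"])/f*z,-z,1]
            print(t,round(d["p"],2),round(u),round(v),w[:3].round(0))
E
```

```text
pics
{'t': 0.0, 'qpos': array([ 1.10601794e+00,  4.23835152e-01,  1.63067001e+00,  4.42520169e-05,
        1.08860266e+00, -1.89811532e-02]), 'qvel': array([ 8.09524356e-04, -7.76743505e-04, -4.88232798e-05, -1.41656736e-03,
       -8.19398831e-04, -1.08354229e-04]), 'joint_torque': array([-5.35889121e-04, -5.44632018e+01, -2.73661977e+01,  6.43259170e-02,
        2.28387793e-02, -1.39372974e-04]), 'ee_pos': array([269.32552458, 563.692103  , 403.91289541]), 'orientation': array([-6.94415123e-01, -3.06347311e+00,  2.29569885e-03]), 'ft_force': array([-0.15042035,  0.27930462, -1.12934425]), 'moment': array([-0.00781419,  0.03235135, -0.01481883]), 'width': 87.82938076699647} 182.0
side 44.303418199048316 252.529148160867 188.4714757422874 [[0.9994, 0.0333, -0.001, -587.2166], [-0.0189, 0.5929, 0.8051, -48.3027], [0.0274, -0.8046, 0.5932, -1277.1879], [0.0, 0.0, 0.0, 1.0]] ['image', 'range_z', 'vfov', 'cx', 'cy', 'extrinsics', 'shot']
stand 0.68 238 225 [ 556. -112.   46.]
shelf_board 0.75 250 199 [582. -47.  76.]
board_top 0.75 248 195 [577. -32.  76.]
keeper 0.64 212 191 [489. -46. 
[... 440 characters left out ...]
0]] ['image', 'range_z', 'vfov', 'cx', 'cy', 'extrinsics', 'shot']
stand 0.82 226 217 [520.  68.   3.]
shelf_board 0.62 251 196 [576. -14.  80.]
board_top 0.7 255 197 [576. -24.  78.]
board_top 0.15 210 250 [412. 111.  10.]
keeper 0.62 258 223 [491. -36.  96.]
keeper_pivot 0.54 255 223 [491. -27.  96.]
keeper_tip 0.43 252 226 [484. -18.  87.]
home 0.67 226 215 [526.  65.   8.]
home 0.44 257 197 [574. -29.  76.]
tube_offcut 0.55 179 217 [510. 210.  38.]
bush_0 0.64 232 250 [416.  40.  20.]
coupling_24 0.64 237 249 [421.  27.  -7.]
coupling_24 0.47 209 250 [413. 116.  -0.]
bolt_m16 0.42 224 218 [518.  72.   3.]
spanner_13 0.59 365 234 [ 484. -384.    1.]
spanner_13 0.4 253 224 [488. -22.  97.]
```

```bash
python3 - <<'E'
import cv2
a=cv2.imread("pics/side0.png");b=cv2.imread("pics/top0.png")
cv2.imwrite("pics/side0z.png",cv2.resize(a[110:310,140:360],None,fx=3,fy=3,interpolation=cv2.INTER_CUBIC)[:600])
cv2.imwrite("pics/top0z.png",cv2.resize(b[140:290,150:350],None,fx=4,fy=4,interpolation=cv2.INTER_CUBIC))
E
```

```text
(no output)
```

View pics/side0z.png

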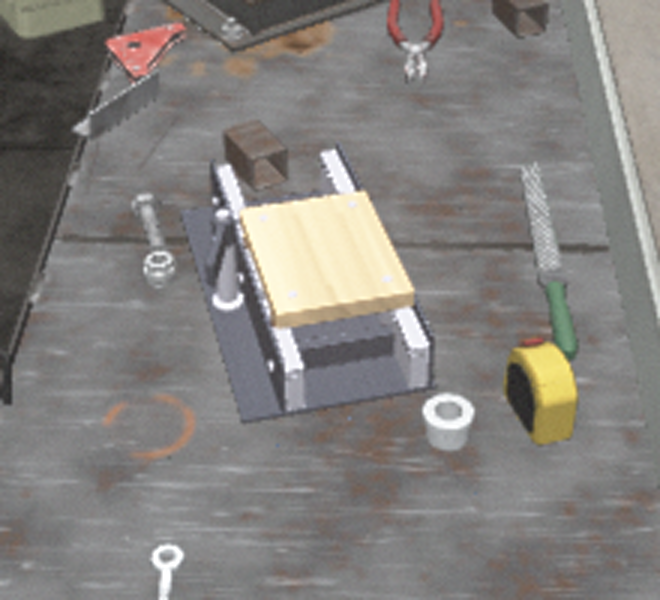

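View pics/top0z.png

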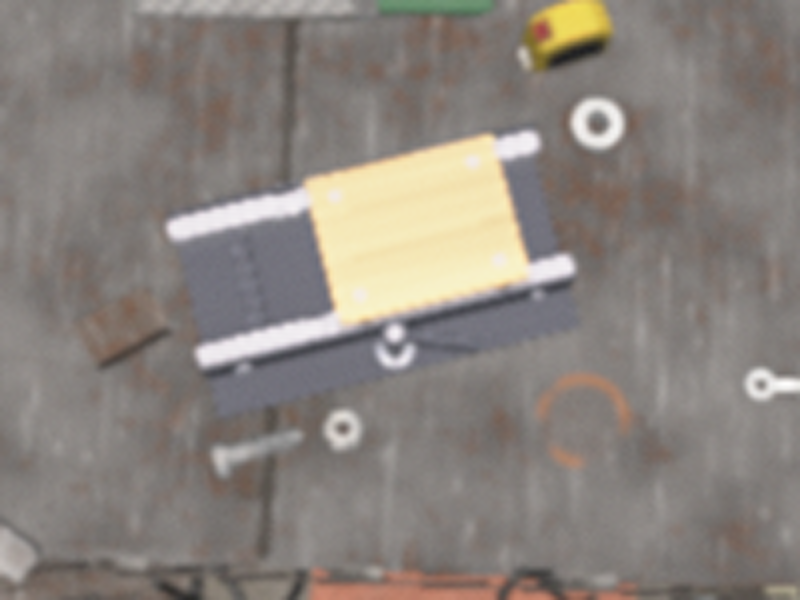

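View pics/top0.png

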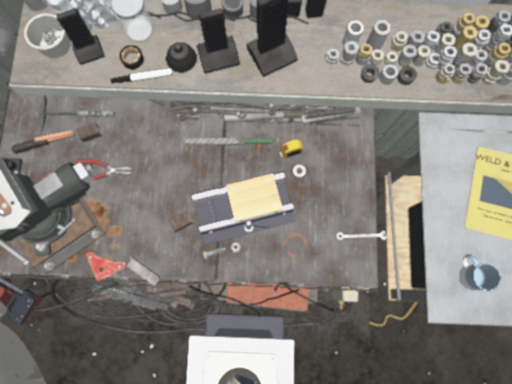

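The side picture shows the board on the rails with its near end at about zoomed (345,310), and the post at (228,260). In the top zoom the stand is yawed about 12°, the post is at (395,335) and the dark keeper bar points right. Next I fit poses from the depth.

```bash
cat > h.py <<'E'
from workcell import ctrl, viewer, recognise
import cv2, numpy as np
def cloud(p):
    f=192/np.tan(np.radians(p["vfov"]/2)); Ei=np.linalg.inv(p["extrinsics"])
    v,u=np.mgrid[0:384,0:512]; z=p["range_z"]
    P=np.stack([(u-p["cx"])/f*z,-(v-p["cy"])/f*z,-z,np.ones_like(z)],-1)
    W=(P@Ei.T)[...,:3]; W[z==0]=np.nan
    return W
E
python3 - <<'E'
from h import *
for n in ["side","top"]:
    p=viewer.get_image(n); W=cloud(p); np.save(n,W); im=p["image"].astype(int)
    X,Y,Z=W[...,0],W[...,1],W[...,2]
    roi=(X>400)&(X<720)&(Y>-260)&(Y<260)
    b=roi&(Z>68)&(Z<86)&(im[...,0]-im[...,2]>40)
    r=cv2.minAreaRect(W[b][:,:2].astype(np.float32)); print(n,"board",b.sum(),r,W[b].mean(0).round(1),cv2.boxPoints(r).round(0).tolist())
    A=np.c_[X[b],Y[b],np.ones(b.sum())]; print(" plane",np.linalg.lstsq(A,Z[b],rcond=None)[0])
    g=roi&(Z>40)&(Z<66)&(im.min(-1)>150)
    r=cv2.minAreaRect(W[g][:,:2].astype(np.float32)); print(" rails",g.sum(),r,cv2.boxPoints(r).round(0).tolist())
    pl=roi&(Z>2)&(Z<70)
    k=roi&(Z>87)&(Z<130); print(" keeper",k.sum(),W[k].round(0).tolist())
    k=roi&(Z>15)&(Y<-120)&(X>650); print(" bush",W[k].mean(0))
E
```

```text
side board 1404 ((575.6367797851562, -22.798728942871094), (116.60932922363281, 155.89370727539062), 16.599002838134766) [584.8 -31.   76.7] [[497.0, 35.0], [542.0, -114.0], [654.0, -81.0], [609.0, 69.0]]
 plane [4.04476222e-03 1.45359318e-02 7.47525256e+01]
 rails 483 ((553.8218994140625, 10.01910400390625), (145.29505920410156, 303.6789245605469), 17.31696128845215) [[439.0, 133.0], [530.0, -157.0], [668.0, -113.0], [578.0, 177.0]]
 keeper 100 [[485.0, -8.0, 104.0], [487.0, -5.0, 102.0], [490.0, -5.0, 102.0], [492.0, -4.0, 101.0], [486.0, -12.0, 104.0], [488.0, -12.0, 104.0], [490.0, -7.0, 100.0], [493.0, -9.0, 101.0], [495.0, -9.0, 102.0], [482.0, -5.0, 95.0], [485.0, -12.0, 101.0], [487.0, -7.0, 97.0], [490.0, -11.0, 100.0], [493.0, -10.0, 100.0], [495.0, -10.0, 99.0], [497.0, -6.0, 97.0], [482.0, -11.0, 97.0], [485.0, -12.0, 97.0], [488.0, -13.0, 98.0], [490.0, -13.0, 99.0], [492.0, -8.0, 95.0], [495.0, -9.0, 96.0], [497.0, -6.0, 94.0], [483.0, -12.0, 95.0], [485.0, -14.0, 96.0], [488.0, -14.0, 96.0], [490.0, -14.0, 96.0], [493.0, -15.0, 97.0], [495.0, -14.0, 96.0], [498.0, -14.
[... 3349 characters left out ...]
 -13.0, 94.0], [486.0, -19.0, 91.0], [486.0, -25.0, 90.0], [485.0, -28.0, 98.0], [486.0, -31.0, 97.0], [486.0, -34.0, 97.0], [486.0, -37.0, 96.0], [487.0, -40.0, 94.0], [486.0, -43.0, 96.0], [486.0, -46.0, 97.0], [487.0, -49.0, 95.0], [487.0, -52.0, 96.0], [487.0, -55.0, 98.0], [487.0, -58.0, 96.0], [487.0, -61.0, 94.0], [487.0, -64.0, 95.0], [487.0, -66.0, 97.0], [488.0, -70.0, 95.0], [482.0, -1.0, 90.0], [482.0, -4.0, 91.0], [482.0, -7.0, 95.0], [483.0, -10.0, 92.0], [484.0, -49.0, 93.0], [484.0, -52.0, 94.0], [484.0, -55.0, 97.0], [484.0, -58.0, 94.0], [484.0, -61.0, 98.0], [485.0, -64.0, 93.0], [483.0, -66.0, 104.0], [485.0, -70.0, 93.0]]
 bush [ 679.54232043 -162.70989012   27.15806242]
```

```bash
cat >> h.py <<'E'
yaw=np.radians(16.75); ex=np.array([np.cos(yaw),np.sin(yaw)]); ey=np.array([-ex[1],ex[0]]); O=np.array([565.8,14.9])
from scipy.spatial.transform import Rotation
def stand(o=None):
    o=o or ctrl.get_obs(); d=o["ee_pos"][:2]-O
    R=Rotation.from_rotvec(o["orientation"]).as_matrix()
    print("t",round(o["t"],2),"tip stand xy",(d@ex).round(1),(d@ey).round(1),"tip z",round(o["ee_pos"][2]-182,1),"jaw yaw",np.degrees(np.arctan2(R[1,1],R[0,1])).round(2),"tilt",R[:2,2].round(3),"F stand",round(o["ft_force"][:2]@ex,2),round(o["ft_force"][:2]@ey,2),round(o["ft_force"][2],2),"w",round(o["width"],1))
if __name__=="__main__": stand()
E
python3 -m handwheel '[{"gripper":1,"rz":10},{"gripper":1,"rz":10},{"gripper":1,"rz":10},{"gripper":1,"rz":10},{"gripper":1,"rz":7.65},{"gripper":1}]'; python3 h.py
```

```text
t 1.4 tip stand xy -125.6 611.1 tip z 222.7 jaw yaw 64.46 tilt [ 0. -0.] F stand 0.06 -0.26 0.2 w 88.1$[0]: bad value
```

```bash
python3 -m handwheel '[{"gripper":1.0,"tx":0,"ty":0,"tz":0,"rx":0,"ry":0,"rz":10},{"gripper":1.0,"tx":0,"ty":0,"tz":0,"rx":0,"ry":0,"rz":10}]'; python3 h.py
```

```text
t: 1.65
ee_pos: [269.5, 563.9, 404.7]
orientation: [-1.224, -2.893, 0.0]
ft_force: [0.5, -0.8, 1.3]
width: 71.1
t 1.65 tip stand xy -125.6 611.1 tip z 222.7 jaw yaw 44.13 tilt [-0. -0.] F stand 0.23 -0.88 1.31 w 71.1
```

```bash
python3 -m handwheel '[{"gripper":1.0,"tx":0,"ty":0,"tz":0,"rx":0,"ry":0,"rz":9.4},{"gripper":1.0,"tx":0,"ty":0,"tz":0,"rx":0,"ry":0,"rz":9},{"gripper":1.0,"tx":0,"ty":0,"tz":0,"rx":0,"ry":0,"rz":9},{"gripper":1.0,"tx":-0.05,"ty":0.01,"tz":0,"rx":0,"ry":0,"rz":0},{"gripper":1.0,"tx":-0.05,"ty":0.01,"tz":0,"rx":0,"ry":0,"rz":0},{"gripper":1.0,"tx":-0.05,"ty":0.01,"tz":0,"rx":0,"ry":0,"rz":0},{"gripper":1.0,"tx":-0.05,"ty":0.01,"tz":0,"rx":0,"ry":0,"rz":0},{"gripper":1.0,"tx":-0.05,"ty":0.01,"tz":0,"rx":0,"ry":0,"rz":0}]'; python3 h.py
```

```text
t: 2.65
ee_pos: [391.2, 338.2, 404.9]
orientation: [1.867, 2.526, 0.001]
ft_force: [0.9, 0.1, -0.5]
width: 0.6
t 2.65 tip stand xy -74.1 359.9 tip z 222.9 jaw yaw 17.07 tilt [0. 0.] F stand 0.9 -0.19 -0.48 w 0.6
```

```bash
python3 -m handwheel '[{"gripper":1.0,"tx":-0.055,"ty":0.01,"tz":0,"rx":0,"ry":0,"rz":0},{"gripper":1.0,"tx":-0.055,"ty":0.01,"tz":0,"rx":0,"ry":0,"rz":0},{"gripper":1.0,"tx":-0.055,"ty":0.01,"tz":0,"rx":0,"ry":0,"rz":0},{"gripper":1.0,"tx":-0.055,"ty":0.01,"tz":0,"rx":0,"ry":0,"rz":0},{"gripper":1.0,"tx":-0.055,"ty":0.01,"tz":0,"rx":0,"ry":0,"rz":0},{"gripper":1.0,"tx":-0.055,"ty":0.01,"tz":0,"rx":0,"ry":0,"rz":0},{"gripper":1.0,"tx":-0.055,"ty":0.01,"tz":0,"rx":0,"ry":0,"rz":0},{"gripper":1.0,"tx":-0.05,"ty":0.005,"tz":0,"rx":0,"ry":0,"rz":0}]'; python3 h.py
```

```text
t: 3.65
ee_pos: [590.7, -56.2, 404.8]
orientation: [1.868, 2.525, 0.001]
ft_force: [0.1, -0.4, -0.0]
width: 0.3
t 3.65 tip stand xy 3.4 -75.3 tip z 222.8 jaw yaw 17.03 tilt [ 0.001 -0.   ] F stand -0.06 -0.44 -0.01 w 0.3
```

```bash
python3 -m handwheel '[{"gripper":1.0,"tx":-0.035,"ty":-0.001,"tz":0,"rx":0,"ry":0,"rz":0.3},{"gripper":1.0,"tx":-0.032,"ty":-0.002,"tz":0,"rx":0,"ry":0,"rz":0},{"gripper":1.0,"tx":0,"ty":0,"tz":0.05,"rx":0,"ry":0,"rz":0},{"gripper":1.0,"tx":0,"ty":0,"tz":0.05,"rx":0,"ry":0,"rz":0},{"gripper":1.0,"tx":0,"ty":0,"tz":0.045,"rx":0,"ry":0,"rz":0},{"gripper":1.0,"tx":0,"ty":0,"tz":0.023,"rx":0,"ry":0,"rz":0},{"gripper":1.0,"tx":0,"ty":0,"tz":0,"rx":0,"ry":0,"rz":0}]'; python3 h.py; python3 - <<'E'
from h import *
p=viewer.get_image("side");cv2.imwrite("pics/s1.png",cv2.resize(p["image"][110:310,140:360,::-1],None,fx=3,fy=3,interpolation=cv2.INTER_CUBIC))
E
```

```text
t: 4.53
ee_pos: [605.8, -119.1, 234.8]
orientation: [-1.872, -2.519, 0.003]
ft_force: [0.4, 0.7, 0.4]
width: 0.3
t 4.53 tip stand xy -0.3 -139.9 tip z 52.8 jaw yaw 16.76 tilt [-0.004  0.001] F stand 0.54 0.55 0.37 w 0.3
```

View pics/s1.png

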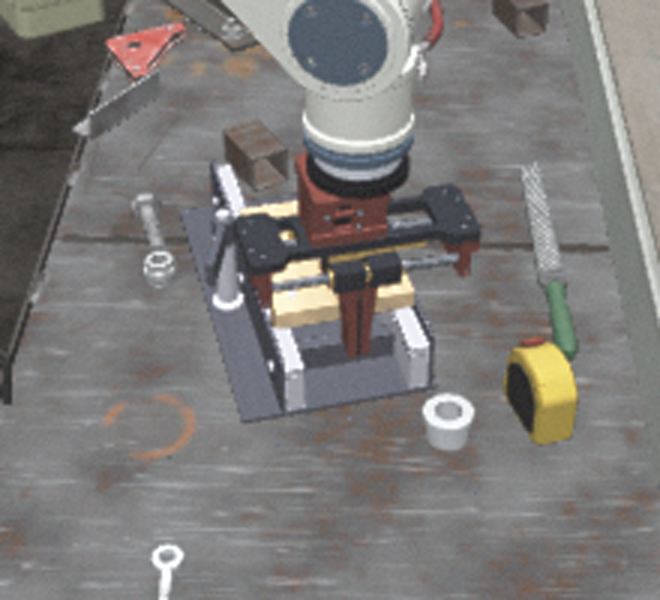

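The fingers are shut in front of the middle of the board's near end, at zoomed (355,350), and clear of everything. I start the push.

```bash
python3 -m handwheel '[{"gripper":1.0,"tx":0.008,"ty":0,"tz":0,"rx":0,"ry":0,"rz":0},{"gripper":1.0,"tx":0.004,"ty":0,"tz":0,"rx":0,"ry":0,"rz":0},{"gripper":1.0,"tx":0.004,"ty":0,"tz":0,"rx":0,"ry":0,"rz":0},{"gripper":1.0,"tx":0.004,"ty":0,"tz":0,"rx":0,"ry":0,"rz":0},{"gripper":1.0,"tx":0.004,"ty":0,"tz":0,"rx":0,"ry":0,"rz":0}]'; python3 h.py
```

```text
t: 5.2
ee_pos: [600.1, -96.5, 237.4]
orientation: [1.872, 2.52, 0.001]
ft_force: [2.5, -4.0, 3.1]
width: 0.5
t 5.2 tip stand xy 0.8 -116.5 tip z 55.4 jaw yaw 16.77 tilt [ 0.002 -0.001] F stand 1.25 -4.56 3.12 w 0.5
```

```bash
python3 -m handwheel '[{"gripper":1.0,"tx":0.004,"ty":0,"tz":0,"rx":0,"ry":0,"rz":0},{"gripper":1.0,"tx":0.004,"ty":0,"tz":0,"rx":0,"ry":0,"rz":0},{"gripper":1.0,"tx":0.004,"ty":0,"tz":0,"rx":0,"ry":0,"rz":0}]'; python3 h.py
```

```text
t: 5.58
ee_pos: [596.1, -84.6, 236.7]
orientation: [1.874, 2.521, 0.0]
ft_force: [0.9, -3.2, 4.1]
width: 0.6
t 5.58 tip stand xy 0.4 -104.0 tip z 54.7 jaw yaw 16.76 tilt [ 0. -0.] F stand -0.02 -3.33 4.07 w 0.6
```

```bash
python3 -m handwheel '[{"gripper":1.0,"tx":0.004,"ty":0,"tz":0,"rx":0,"ry":0,"rz":0},{"gripper":1.0,"tx":0.003,"ty":0,"tz":0,"rx":0,"ry":0,"rz":0},{"gripper":1.0,"tx":0.002,"ty":0,"tz":0,"rx":0,"ry":0,"rz":0}]'; python3 h.py; python3 - <<'E'
from h import *
p=viewer.get_image("side");cv2.imwrite("pics/s2.png",cv2.resize(p["image"][110:310,140:360,::-1],None,fx=3,fy=3,interpolation=cv2.INTER_CUBIC))
W=cloud(p);im=p["image"].astype(int);Z=W[...,2]
b=(Z>55)&(Z<86)&(im[...,0]-im[...,2]>40)&(abs(W[...,0]-570)<100)&(abs(W[...,1])<140)
S=(W[b][:,:2]-O)@np.c_[ex,ey]; t=Z[b]
print(np.percentile(t,[10,50,90]),np.percentile(S[:,0],[1,99]),np.percentile(S[:,1],[1,2,50,98,99]))
E
```

```text
t: 5.95
ee_pos: [593.4, -76.0, 236.6]
orientation: [-1.874, -2.521, 0.0]
ft_force: [0.8, -4.3, 1.9]
width: 0.3
t 5.95 tip stand xy 0.3 -95.0 tip z 54.6 jaw yaw 16.76 tilt [-0.  0.] F stand -0.48 -4.35 1.93 w 0.3
[66.09987648 76.33463846 78.60665255] [-59.860853    54.04105153] [-105.52604636  -95.18559522  -72.04178384    0.1292969     3.19887116]
```

View pics/s2.png

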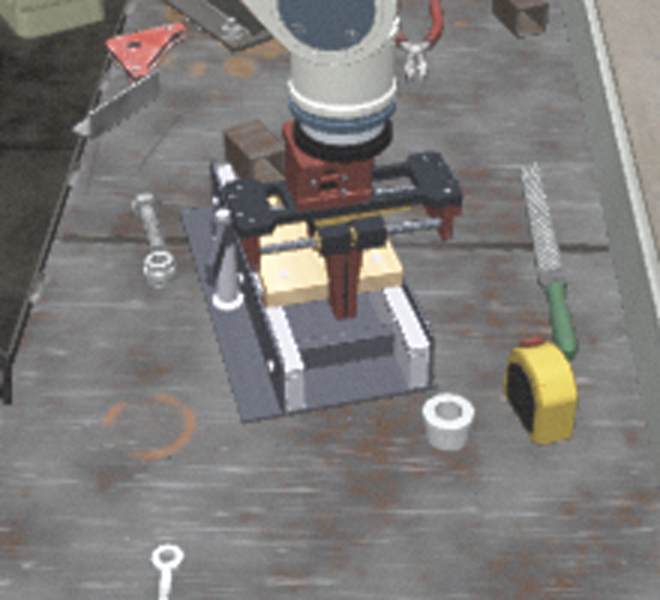

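The board has moved about 30 mm along the rails. Its top is still at about 78 mm, with the near face at zoomed row ~290. I push on more gently.

```bash
python3 -m handwheel '[{"gripper":1.0,"tx":0.002,"ty":0,"tz":0,"rx":0,"ry":0,"rz":0},{"gripper":1.0,"tx":0.002,"ty":0,"tz":0,"rx":0,"ry":0,"rz":0}]'; python3 h.py
```

```text
t: 6.25
ee_pos: [592.3, -72.2, 236.5]
orientation: [-1.874, -2.521, 0.0]
ft_force: [1.2, -3.8, 2.6]
width: 0.4
t 6.25 tip stand xy 0.2 -91.1 tip z 54.5 jaw yaw 16.75 tilt [-0.  0.] F stand 0.1 -3.95 2.55 w 0.4
```

```bash
python3 -m handwheel '[{"gripper":1.0,"tx":0.002,"ty":0,"tz":0,"rx":0,"ry":0,"rz":0},{"gripper":1.0,"tx":0.002,"ty":0,"tz":0,"rx":0,"ry":0,"rz":0}]'; python3 h.py
```

```text
t: 6.5
ee_pos: [590.9, -68.2, 236.3]
orientation: [-1.873, -2.521, 0.001]
ft_force: [-0.2, -2.8, -0.0]
width: 0.5
t 6.5 tip stand xy 0.1 -86.8 tip z 54.3 jaw yaw 16.76 tilt [-0.001  0.   ] F stand -0.95 -2.62 -0.0 w 0.5
```

```bash
python3 -m handwheel '[{"gripper":1.0,"tx":0.0015,"ty":0,"tz":0,"rx":0,"ry":0,"rz":0}]'; python3 h.py
```

```text
t: 6.62
ee_pos: [590.5, -66.8, 236.4]
orientation: [-1.873, -2.521, 0.001]
ft_force: [-0.3, -1.9, -1.3]
width: 0.4
t 6.62 tip stand xy 0.1 -85.4 tip z 54.4 jaw yaw 16.77 tilt [-0.001  0.   ] F stand -0.89 -1.76 -1.32 w 0.4
```

```bash
python3 -m handwheel '[{"gripper":1.0,"tx":0.0015,"ty":0,"tz":0,"rx":0,"ry":0,"rz":0}]'; python3 h.py;  python3 - <<'E'
from h import *
p=viewer.get_image("side")
W=cloud(p);im=p["image"].astype(int);Z=W[...,2]
b=(Z>55)&(Z<86)&(im[...,0]-im[...,2]>40)&(abs(W[...,0]-570)<100)&(abs(W[...,1])<140)
S=(W[b][:,:2]-O)@np.c_[ex,ey]; t=Z[b]
print(np.percentile(t,[10,50,90]),np.percentile(S[:,0],[1,99]),np.percentile(S[:,1],[1,2,50,98,99]))
E
```

```text
t: 6.75
ee_pos: [590.1, -65.4, 236.4]
orientation: [-1.874, -2.521, 0.001]
ft_force: [0.1, -1.8, -0.9]
width: 0.7
t 6.75 tip stand xy 0.1 -83.9 tip z 54.4 jaw yaw 16.76 tilt [-0.001  0.   ] F stand -0.39 -1.79 -0.86 w 0.7
[60.70760612 68.45153412 70.93214694] [-59.75049038  54.6342232 ] [-94.32175115 -79.58866337 -54.92496518  24.78397603  32.98109949]
```

The board's top has dropped from about 76.3 to 68.5 mm. I check that the notch sides stop it.

```bash
python3 -m handwheel '[{"gripper":1.0,"tx":0.0015,"ty":0,"tz":0,"rx":0,"ry":0,"rz":0}]'; python3 h.py
```

```text
t: 6.92
ee_pos: [589.8, -64.5, 236.5]
orientation: [1.873, 2.522, -0.001]
ft_force: [-0.7, -9.2, -3.1]
width: 0.3
t 6.92 tip stand xy 0.1 -83.0 tip z 54.5 jaw yaw 16.79 tilt [-0.    -0.001] F stand -3.36 -8.57 -3.05 w 0.3
```

```bash
python3 -m handwheel '[{"gripper":1.0,"tx":0.001,"ty":0,"tz":0,"rx":0,"ry":0,"rz":0}]'; python3 h.py
```

```text
t: 7.05
ee_pos: [589.7, -64.2, 236.6]
orientation: [1.872, 2.521, -0.002]
ft_force: [0.3, -12.9, -2.8]
width: 0.6
t 7.05 tip stand xy 0.1 -82.7 tip z 54.6 jaw yaw 16.81 tilt [ 0.    -0.002] F stand -3.41 -12.43 -2.77 w 0.6
```

```bash
python3 -m handwheel '[{"gripper":1.0,"tx":-0.015,"ty":0,"tz":0,"rx":0,"ry":0,"rz":0},{"gripper":1.0,"tx":-0.02,"ty":0,"tz":0,"rx":0,"ry":0,"rz":0},{"gripper":1.0,"tx":0,"ty":0,"tz":-0.05,"rx":0,"ry":0,"rz":0},{"gripper":1.0,"tx":0,"ty":0,"tz":-0.05,"rx":0,"ry":0,"rz":0},{"gripper":1.0,"tx":0.01,"ty":-0.055,"tz":0,"rx":0,"ry":0,"rz":0},{"gripper":1.0,"tx":0.03,"ty":-0.055,"tz":0,"rx":0,"ry":0,"rz":0},{"gripper":1.0,"tx":0.03,"ty":-0.02,"tz":0,"rx":0,"ry":0,"rz":0},{"gripper":1.0,"tx":0,"ty":0,"tz":0,"rx":0,"ry":0,"rz":0}]'; python3 h.py; python3 - <<'E'
from h import *
p=viewer.get_image("side");cv2.imwrite("pics/s3.png",cv2.resize(p["image"][110:310,140:360,::-1],None,fx=3,fy=3,interpolation=cv2.INTER_CUBIC))
W=cloud(p);im=p["image"].astype(int);Z=W[...,2]
b=(Z>55)&(Z<86)&(im[...,0]-im[...,2]>40)&(abs(W[...,0]-570)<100)&(abs(W[...,1])<140)
A=np.c_[W[b][:,:2]-O,np.ones(b.sum())]; print(np.linalg.lstsq(A,Z[b],rcond=None)[0])
S=(W[b][:,:2]-O)@np.c_[ex,ey]; t=Z[b]
print(np.percentile(t,[10,50,90]),np.percentile(S[:,0],[1,99]),np.percentile(S[:,1],[1,2,50,98,99]))
d=(W[...,:2]-O)@np.c_[ex,ey]
k=(Z>88)&(Z<100)&(d[...,0]>-115)&(d[...,0]<-40)&(d[...,1]<-12)&(d[...,1]>-75)&(im.max(-1)<110)
q=d[k];print(q.round().tolist())
E
```

```text
t: 8.05
ee_pos: [453.6, -67.1, 336.9]
orientation: [-1.873, -2.521, 0.0]
ft_force: [0.9, -0.1, 0.0]
width: 0.4
t 8.05 tip stand xy -131.1 -46.2 tip z 154.9 jaw yaw 16.76 tilt [-0.001  0.   ] F stand 0.78 -0.38 0.01 w 0.4
[9.30044810e-03 2.96993873e-02 6.83399525e+01]
[63.79467764 68.93378289 70.91750892] [-59.79277337  54.3594339 ] [-74.17612821 -73.36123146 -17.55867504  72.06723482  73.94919227]
[[-83.0, -19.0], [-84.0, -22.0], [-84.0, -23.0], [-84.0, -21.0], [-88.0, -29.0], [-85.0, -26.0], [-89.0, -35.0], [-89.0, -35.0], [-94.0, -47.0], [-90.0, -38.0], [-94.0, -48.0], [-94.0, -48.0], [-98.0, -55.0], [-105.0, -55.0], [-98.0, -58.0], [-103.0, -57.0], [-101.0, -59.0], [-99.0, -59.0], [-99.0, -59.0]]
```

View pics/s3.png

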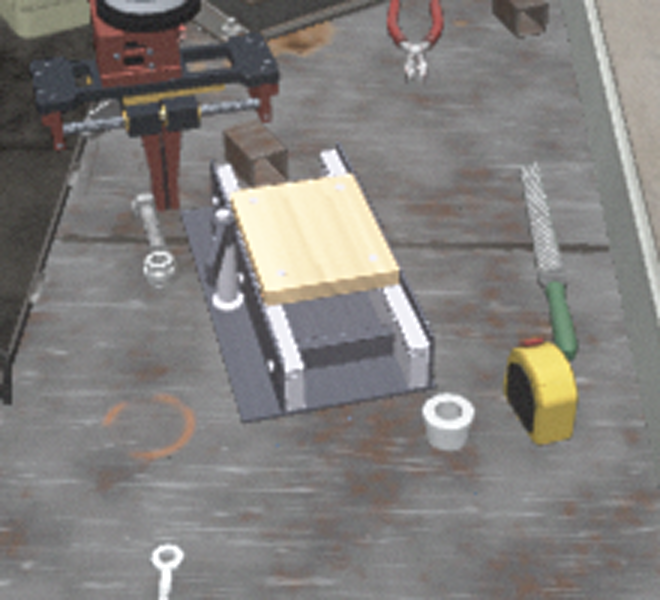

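The board lies seated and centred, spanning y -74 to +73. The keeper bar is unmoved at zoomed (222,240), about -0.33 rad. I compute the sweep path and lower the finger.

```bash
python3 - <<'E'
import numpy as np
for th in np.arange(-0.3,1.75,0.15):
    n=np.array([np.cos(th),np.sin(th)]);r=np.array([np.sin(th),-np.cos(th)])
    c=np.array([-78,0])+43*r-(4+13.5*abs(n[0])+10*abs(n[1]))*n
    print(round(th,2),c.round(1))
E
python3 -m handwheel '[{"gripper":1.0,"tx":0,"ty":0,"tz":0.04,"rx":0,"ry":0,"rz":0},{"gripper":1.0,"tx":0,"ty":0,"tz":0.03,"rx":0,"ry":0,"rz":0},{"gripper":1.0,"tx":0,"ty":0,"tz":0.006,"rx":0,"ry":0,"rz":0},{"gripper":1.0,"tx":0,"ty":0,"tz":0,"rx":0,"ry":0,"rz":0}]'; python3 h.py
```

```text
-0.3 [-109.7  -35.2]
-0.15 [-103.1  -39.7]
0.0 [-95.5 -43. ]
0.15 [-90.2 -45.3]
0.3 [-84.3 -46.9]
0.45 [-77.8 -47.6]
0.6 [-70.9 -47.2]
0.75 [-63.8 -45.6]
0.9 [-56.9 -42.6]
1.05 [-50.3 -38.2]
1.2 [-44.5 -32.6]
1.35 [-39.7 -25.7]
1.5 [-36.2 -17.9]
1.65 [-33.9 -11.6]
t: 8.6
ee_pos: [456.2, -67.7, 260.8]
orientation: [1.874, 2.521, 0.0]
ft_force: [-0.2, -0.6, 0.9]
width: 0.5
t 8.6 tip stand xy -128.8 -47.5 tip z 78.8 jaw yaw 16.73 tilt [0. 0.] F stand -0.4 -0.47 0.91 w 0.5
```

```bash
python3 -m handwheel '[{"gripper":1.0,"tx":0.004,"ty":0.01,"tz":0,"rx":0,"ry":0,"rz":0},{"gripper":1.0,"tx":0.002,"ty":0.008,"tz":0,"rx":0,"ry":0,"rz":0},{"gripper":1.0,"tx":0,"ty":0.008,"tz":0,"rx":0,"ry":0,"rz":0},{"gripper":1.0,"tx":-0.002,"ty":0.008,"tz":0,"rx":0,"ry":0,"rz":0},{"gripper":1.0,"tx":-0.002,"ty":0.008,"tz":0,"rx":0,"ry":0,"rz":0}]'; python3 h.py
```

```text
t: 9.22
ee_pos: [495.1, -53.0, 260.6]
orientation: [-1.873, -2.521, 0.001]
ft_force: [-2.4, -0.6, 0.9]
width: 0.4
t 9.22 tip stand xy -87.3 -44.7 tip z 78.6 jaw yaw 16.77 tilt [-0.001  0.   ] F stand -2.45 0.15 0.88 w 0.4
```

```bash
python3 -m handwheel '[{"gripper":1.0,"tx":-0.001,"ty":0.008,"tz":0,"rx":0,"ry":0,"rz":0},{"gripper":1.0,"tx":0.001,"ty":0.007,"tz":0,"rx":0,"ry":0,"rz":0},{"gripper":1.0,"tx":0.002,"ty":0.007,"tz":0,"rx":0,"ry":0,"rz":0}]'; python3 h.py;python3 - <<'E'
from h import *
p=viewer.get_image("side");cv2.imwrite("pics/s4.png",cv2.resize(p["image"][110:310,140:360,::-1],None,fx=3,fy=3,interpolation=cv2.INTER_CUBIC))
E
```

```text
t: 9.6
ee_pos: [515.7, -44.9, 260.6]
orientation: [-1.874, -2.521, 0.0]
ft_force: [-2.9, -0.7, -0.7]
width: 0.3
t 9.6 tip stand xy -65.2 -42.8 tip z 78.6 jaw yaw 16.75 tilt [-0. -0.] F stand -3.02 0.2 -0.71 w 0.3
```

View pics/s4.png

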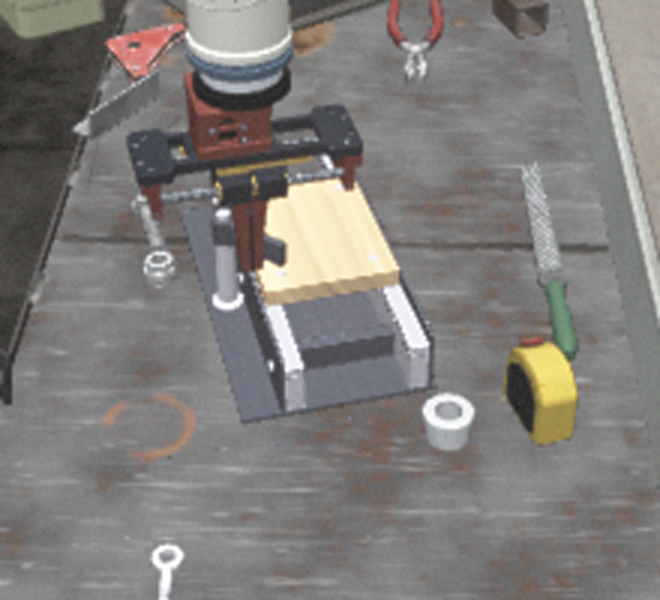

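The bar has swung part-way over the board; its end shows at zoomed (277,252), past the finger. I continue round the arc.

```bash
python3 -m handwheel '[{"gripper":1.0,"tx":0.003,"ty":0.007,"tz":0,"rx":0,"ry":0,"rz":0},{"gripper":1.0,"tx":0.004,"ty":0.007,"tz":0,"rx":0,"ry":0,"rz":0},{"gripper":1.0,"tx":0.006,"ty":0.006,"tz":0,"rx":0,"ry":0,"rz":0},{"gripper":1.0,"tx":0.006,"ty":0.004,"tz":0,"rx":0,"ry":0,"rz":0}]'; python3 h.py
```

```text
t: 10.15
ee_pos: [533.3, -19.3, 260.8]
orientation: [1.874, 2.521, 0.001]
ft_force: [-1.2, -0.7, 0.5]
width: 0.4
t 10.15 tip stand xy -41.0 -23.4 tip z 78.8 jaw yaw 16.77 tilt [ 0.001 -0.   ] F stand -1.39 -0.36 0.5 w 0.4
```

```bash
python3 -m handwheel '[{"gripper":1.0,"tx":0.004,"ty":0.001,"tz":0,"rx":0,"ry":0,"rz":0},{"gripper":1.0,"tx":0.003,"ty":0,"tz":0,"rx":0,"ry":0,"rz":0}]'; python3 h.py
```

```text
t: 10.4
ee_pos: [532.1, -12.5, 260.9]
orientation: [1.873, 2.521, 0.001]
ft_force: [0.9, -1.0, -0.5]
width: 0.4
t 10.4 tip stand xy -40.1 -16.5 tip z 78.9 jaw yaw 16.77 tilt [0.001 0.   ] F stand 0.54 -1.25 -0.5 w 0.4
```

```bash
python3 -m handwheel '[{"gripper":1.0,"tx":0.002,"ty":0,"tz":0,"rx":0,"ry":0,"rz":0}]'; python3 h.py
```

```text
t: 10.52
ee_pos: [531.4, -10.8, 260.9]
orientation: [1.873, 2.521, 0.001]
ft_force: [3.3, -6.1, -0.5]
width: 0.2
t 10.53 tip stand xy -40.3 -14.7 tip z 78.9 jaw yaw 16.77 tilt [ 0.001 -0.   ] F stand 1.4 -6.81 -0.49 w 0.2
```

```bash
python3 -m handwheel '[{"gripper":1.0,"tx":0.001,"ty":0,"tz":0,"rx":0,"ry":0,"rz":0}]'; python3 h.py
```

```text
t: 10.65
ee_pos: [531.3, -10.5, 260.9]
orientation: [1.872, 2.52, -0.0]
ft_force: [2.4, -8.1, -1.6]
width: 0.5
t 10.65 tip stand xy -40.3 -14.4 tip z 78.9 jaw yaw 16.8 tilt [ 0.002 -0.001] F stand -0.07 -8.46 -1.61 w 0.5
```

```bash
python3 -m handwheel '[{"gripper":1.0,"tx":0.001,"ty":0,"tz":0,"rx":0,"ry":0,"rz":0}]'; python3 h.py
```

```text
t: 10.78
ee_pos: [531.2, -10.2, 260.9]
orientation: [1.871, 2.52, -0.001]
ft_force: [2.3, -14.7, -2.5]
width: 0.2
t 10.78 tip stand xy -40.4 -14.0 tip z 78.9 jaw yaw 16.82 tilt [ 0.002 -0.002] F stand -2.05 -14.75 -2.47 w 0.2
```

The force rises against the end stop, so I retreat and check.

```bash
python3 -m handwheel '[{"gripper":1.0,"tx":-0.015,"ty":0,"tz":0,"rx":0,"ry":0,"rz":0},{"gripper":1.0,"tx":-0.025,"ty":0,"tz":0,"rx":0,"ry":0,"rz":0},{"gripper":1.0,"tx":-0.02,"ty":0,"tz":-0.04,"rx":0,"ry":0,"rz":0},{"gripper":1.0,"tx":-0.05,"ty":0,"tz":-0.03,"rx":0,"ry":0,"rz":0},{"gripper":1.0,"tx":-0.055,"ty":0,"tz":-0.03,"rx":0,"ry":0,"rz":0},{"gripper":1.0,"tx":-0.055,"ty":0,"tz":-0.02,"rx":0,"ry":0,"rz":0},{"gripper":1.0,"tx":-0.055,"ty":0,"tz":0,"rx":0,"ry":0,"rz":0},{"gripper":1.0,"tx":0,"ty":0,"tz":0,"rx":0,"ry":0,"rz":0}]'; python3 h.py; python3 - <<'E'
from h import *
for n in ("side","top"):
    p=viewer.get_image(n);a=p["image"][:,:,::-1]
    a=a[110:310,140:360] if n=="side" else a[140:290,150:350]
    cv2.imwrite(f"pics/{n}5.png",cv2.resize(a,None,fx=3,fy=3,interpolation=cv2.INTER_CUBIC))
    W=cloud(p);im=p["image"].astype(int);Z=W[...,2]
    d=(W[...,:2]-O)@np.c_[ex,ey]
    k=(Z>88)&(Z<100)&(d[...,0]>-66)&(d[...,0]<10)&(abs(d[...,1])<80)
    q=d[k]; print(n,np.polyfit(q[:,0],q[:,1],1) if len(q)>3 else q,len(q),q.min(0),q.max(0))
    b=(Z>62)&(Z<76)&(im[...,0]-im[...,2]>40)&(abs(d[...,0])<75)&(abs(d[...,1])<110)
    print(np.median(Z[b]),np.percentile(d[b][:,1],[1,99]),np.linalg.lstsq(np.c_[d[b],np.ones(b.sum())],Z[b],rcond=None)[0])
E
```

```text
t: 11.78
ee_pos: [610.0, -275.9, 380.6]
orientation: [1.878, 2.517, 0.0]
ft_force: [-0.6, 0.1, 0.1]
width: 0.1
t 11.78 tip stand xy -41.5 -291.2 tip z 198.6 jaw yaw 16.52 tilt [ 0.001 -0.   ] F stand -0.49 0.3 0.08 w 0.1Traceback (most recent call last):
  File "<stdin>", line 9, in <module>
    return umr_minimum(a, axis, None, out, keepdims, initial, where)
ValueError: zero-size array to reduction operation minimum which has no identity
```

View pics/side5.png

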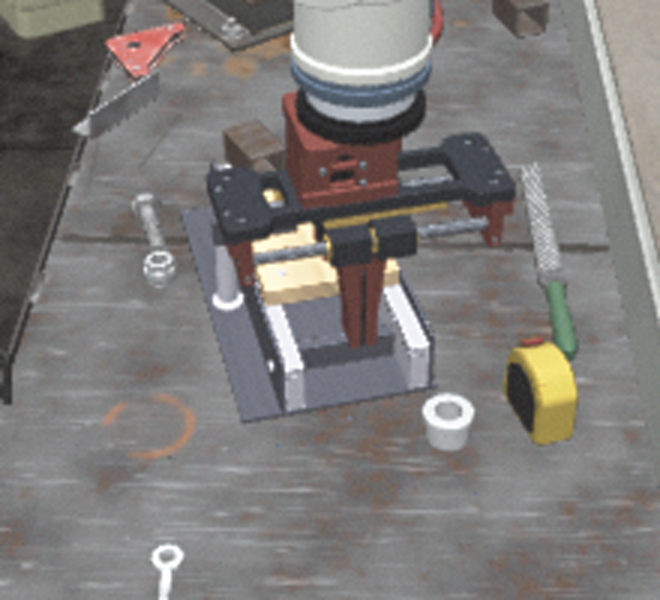

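The arm hides the keeper here. I raise it and move it further to the right.

```bash
python3 -m handwheel '[{"gripper":1.0,"tx":-0.05,"ty":0,"tz":-0.02,"rx":0,"ry":0,"rz":0},{"gripper":1.0,"tx":-0.055,"ty":0,"tz":-0.02,"rx":0,"ry":0,"rz":0},{"gripper":1.0,"tx":-0.055,"ty":-0.01,"tz":0,"rx":0,"ry":0,"rz":0},{"gripper":1.0,"tx":-0.055,"ty":-0.01,"tz":0,"rx":0,"ry":0,"rz":0},{"gripper":1.0,"tx":0,"ty":0,"tz":0,"rx":0,"ry":0,"rz":0},{"gripper":1.0,"tx":0,"ty":0,"tz":0,"rx":0,"ry":0,"rz":0}]'; python3 h.py; cat > chk.py <<'E'
from h import *
for n in ("side","top"):
    p=viewer.get_image(n);a=p["image"][:,:,::-1]
    a=a[110:310,140:360] if n=="side" else a[140:290,150:350]
    cv2.imwrite(f"pics/{n}6.png",cv2.resize(a,None,fx=3,fy=3,interpolation=cv2.INTER_CUBIC))
    W=cloud(p);im=p["image"].astype(int);Z=W[...,2]
    d=(W[...,:2]-O)@np.c_[ex,ey]
    k=(Z>85)&(Z<102)&(d[...,0]>-66)&(d[...,0]<10)&(abs(d[...,1])<80)
    q=d[k]
    if len(q)>3: print(n,np.polyfit(q[:,0],q[:,1],1),len(q),q.min(0),q.max(0))
    b=(Z>62)&(Z<76)&(im[...,0]-im[...,2]>40)&(abs(d[...,0])<75)&(abs(d[...,1])<110)
    if b.sum()>9: print(np.median(Z[b]),np.percentile(d[b][:,1],[1,99]),np.linalg.lstsq(np.c_[d[b],np.ones(b.sum())],Z[b],rcond=None)[0])
E
python3 chk.py
```

```text
t: 12.58
ee_pos: [652.7, -482.4, 419.6]
orientation: [-1.872, -2.52, -0.001]
ft_force: [0.2, 0.9, 0.5]
width: 0.5
t 12.57 tip stand xy -60.1 -501.2 tip z 237.6 jaw yaw 16.79 tilt [-0.002  0.002] F stand 0.49 0.79 0.53 w 0.5
side [-0.00789447 -2.90757844] 99 [-65.25829671  -7.83674862] [-16.19225015   3.18837773]
69.09680662555962 [-73.24253562  76.81887081] [2.88532333e-03 4.77586568e-03 6.90174831e+01]
top [-0.0119627   1.01480647] 46 [-65.04242794  -2.46902938] [-14.73160482   5.35570798]
69.4246850872878 [-69.21669175  77.28521696] [1.26971851e-03 2.68522392e-03 6.93814687e+01]
```

View pics/side6.png

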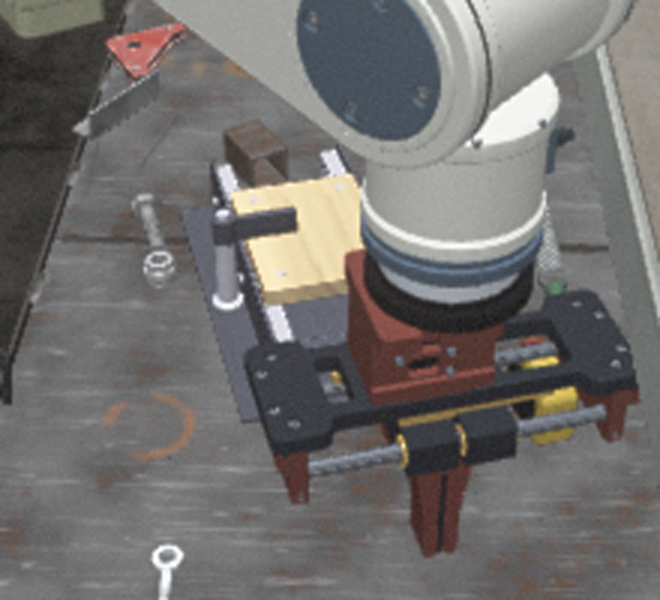

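View pics/top6.png

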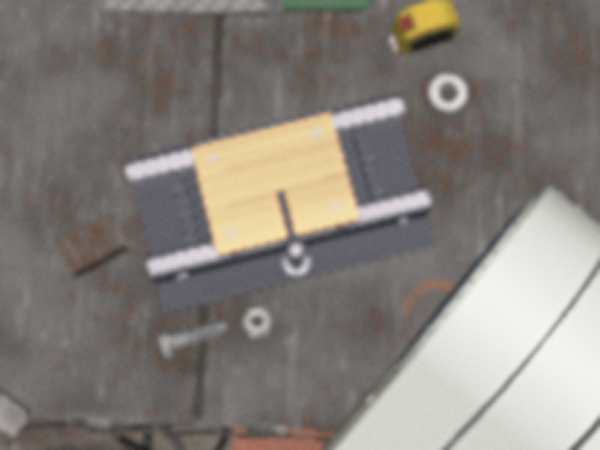

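In both views the keeper lies straight across the seated, level board (top zoom, bar from (295,245) to (282,192)). The slope fit gives about 1.56 rad. The bystanders in view have not moved, so I hand in.

```bash
python3 -c "
from workcell import ctrl
print(ctrl.close_job())"
```

```text
the job is handed in; nothing more can be done
None
```

The job is done and handed in. The board sits in its notches and the keeper lies across it. The hand-in gives no verdict, so this rests on my own checks.

**Board:** I pushed it about 37 mm along the rails with the shut fingertips, at about 2–4 N. It dropped 8 mm, then the notch sides stopped it and the force rose to about 13 N. In the last pictures its top is level at about 69 mm (70 expected). It is within about 4 mm of home along the rails by the depth fit.

**Keeper:** I swept it from about -0.33 rad round to its end stop, with about 15 N at the stop. The last fit puts it at about 1.56 rad.

**Bystanders:** The bush, coupling, bolt and tube offcut look unmoved. The arm hid the spanner in the last pictures, so I could not recheck it, but the fingers stayed more than 150 mm above the bench at that end.

**Problems along the way:**
- The first move call was refused because its rows lacked some fields. The arm did not move.
- One check picture was blocked by the arm, so I moved it further away and took another.
- At hand-in the arm was clear of everything, at about 13 s of the 42 s.

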